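Load a column cartridge and tension the compression module

ROBOT

A 7-joint arm with a two-finger parallel gripper is mounted at the origin on a cart in front of the work surface, level with it; the furniture and walls round the work are solid. World frame = base frame: x ahead of the robot, y to its left, z up, the work surface at z = 0. Lengths are in m, angles in degrees, forces in N, time in s.
With the tool pointing down it reaches from about 0.425 to 0.875 m from the base axis. Payload 4.7 kg.
Tool frame: the origin (TCP) lies between the finger pads; the fingertips stand 8 mm ahead of it and the grasp point (between the pads) lies 11 mm behind it; z points along the fingers, y is the line along which they close (so a half turn about z gives the same grasp; the last joint's range is limited). The gripper opens to 87 mm and grips with 3 to 60 N. Pads are 19 mm wide; open, the fingers measure 117 mm over their backs; the gripper's body (75 mm by 190 mm) begins 51 mm behind the grasp point.
Start: joints at [-63.65, 18.392, -4.016, 83.108, 1.295, 78.541, -3.26], TCP at [0.28, 0.586, 0.231] pointing down, gripper open.
Joint ranges: [-163.93, 163.93], [-17.29, 119.83], [-79.2, 71.16], [3.27, 140.29], [-89.18, 269.18], [5.43, 117.66], [-154.24, 154.24]. Speed limits (degrees/s): [147.25, 147.25, 180, 180, 180, 180, 180].

INTERFACE

Orientations are given as [roll, pitch, yaw] about the fixed x, y, z axes, in that order (R = Rz(yaw) Ry(pitch) Rx(roll)).
In Python, from cell import env, viewer gives the robot as it stands. The module is installed in compiled form; this text tells all that it offers.
- The arm moves only by the tool arm_command, never from a script. Its argument "series" is a list of rows, each a list of 2 entries, a list of its own where there are three numbers: the shift along the tool's x, y, z in mm, then the turn about the tool's z in rad. A call has exactly 5 rows; each row is the pose to reach, as a shift and turn from the pose commanded when the call began, along the tool's axes at that moment; what a row does not reach only later rows make up. A row lasts 1/10 s, in which the tool goes at most 50 mm and 8.59 degrees, less where a joint would pass 70% of its speed; a pose out of reach is approached as far as the arm can. A call with a gripper value outside its range is refused whole. "grip" is the gripper command: -1 is fully open, 1 is shut, values between are in proportion, set as the call begins (left out, the last holds). The fingers move at their own pace and stop on an object; "grip_force" is the grip in N (left out, the last holds). Time passes only in rows, so rows that repeat a pose let the fingers close, or fill a call up. It gives the time, the measured TCP pose, the force, the opening and the grip force at its end, in the units of the state.
- env.get_obs(): the state, without advancing time (a new reading comes with each control period).
- viewer.read_camera(name): name is "scene" or "top" or "wrist"; returns (picture, depth): 420x560x3 uint8, blue, green, red; 420x560 float32, m along the optical axis (not along the pixel's ray), 0 where there is no reading.
- viewer.calibration(name): a dict with "K" (3x3 intrinsics, pixels), "T" (4x4, takes a point from camera to world coordinates); the wrist camera has in their place "hand_eye" (4x4, takes a point from camera to tool coordinates, whose origin is the TCP and whose axes are the flange's). Camera axes: x right, y up, looking along -z (the intrinsics and any distortion apply to the point x, -y, -z); pixel columns grow to the right and rows downward; lengths in m; the calibration is good to about 2 mm. A picture is of the moment at which its call begins: read the wrist's pose just before it. calibration takes no time and is no camera call.
- env.sign_off(): hands the job in; it is judged then, once.
The state is a dict: "time_s": time; "qpos": joint angles; "joint_velocities": joint speeds; "effort": joint torques, N m; "tool_pos": TCP position; "tool_rot": TCP orientation; "force": force on the tool from outside, world axes, zero at the start; "wrist_torque": the same for the moment, N m; "grip_width": finger opening in m; "grasp_force": force on a finger pad.
Only numpy, scipy, OpenCV 4.12 (cv2) and the standard library are available. Lean on these libraries where they do the work, as an engineer would, in place of code of your own. Each camera call takes 0.05 s, during which the arm holds its last target. There are 200 camera calls.

TASK

Lay the eight-sided cartridge gently in the cradle of the compression module, between the ram and the spring anvil, and let go. Then push the spokes of the capstan clockwise, one after another, until the spring gauge's black needle lies over its red set hand, without running well past it (that would crush the packing). Leave the cartridge clamped like that, and do not disturb the timer, the blue cap or the spanner.

Things in the scene. Friction and masses are not known exactly. Their poses are not given: they have to be found in the camera images.
- press: the compression module, a bench fixture fixed to the worktop: dark steel bed 100 x 296 mm, 10 mm thick, with two cream housings 90 mm deep (x -45 to 45 mm): the right one (y -140 to -82 mm, 118 mm high) holds the capstan gear and ram, the left one (y 66 to 150 mm, 105 mm high) the spring and gauge. Origin: on the underside, 5 mm right of the bed's middle. Own x points away from the robot, y to the left along the cartridge line, z up
- ram_face (a point): centre of the ram's steel end face (28 mm disc), 62 mm above the worktop, looks along the module's +y; it moves 10 mm towards +y for each radian of the capstan. It starts retracted, 112 to 118 mm from the anvil face, and 61 to 67 mm to the right of the cradle point
- anvil_face (a point): centre of the sprung anvil's steel end face (28 mm disc on a brass rod), 62 mm above the worktop, looks along the module's -y; pushed in by the cartridge it gives way along +y up to 20 mm, with about 3 N to start and 0.7 N more each mm, and springs back
- cartridge_mid (a point): centre of the cartridge: loose eight-sided aluminium bar with blue ends, 100 mm long, 32 mm across flats, 0.15 to 0.29 kg, lying flat on the worktop with its centre 16 mm up; two of its flats stand upright, so it can be gripped across 32 mm from above at its middle. Either end may face the anvil
- hub (a point): centre of the three-spoked capstan, 85 mm above the worktop, 31 mm in front of the right housing. Its axis runs along the module's x; the spokes turn in the upright plane through this point. Clockwise seen from the robot (spokes right of the hub go down) drives the ram to the anvil. A friction brake holds it where it is left: 0.22 N m turns it, up to 0.4 N m with the spring loaded. Range 3.8 rad
- ball_1 (a point): centre of the black 20 mm ball on the end of spoke 1 of the capstan, 62 mm from the hub. The spokes are steel rods 10 mm thick, bare from 17 to 52 mm from the axis, 120 degrees apart. At the start this spoke stands near the top (66 to 100 degrees above the right-hand horizontal)
- ball_2 (a point): the same on spoke 2, the one that comes over the top after spoke 1 as the capstan turns clockwise
- ball_3 (a point): the same on spoke 3, the one that comes over the top after spoke 2
- needle_tip (a point): tip of the gauge's thin black needle, under the clear window on top of the left housing, 100 mm above the worktop; 56 mm from its pivot at the far side of the gauge. It swings to the left (module +y) as the anvil is pushed in, 2.5 mm at the tip for each mm of anvil travel, and rests at the right end of the scale while nothing presses on the anvil
- set_hand_tip (a point): tip of the gauge's red set hand on the same pivot, same length, below the needle; it marks the wanted compression and stays where it is. It stands 22 to 35 mm of arc left of the needle's rest
- timer: white bench timer 62 x 66 x 21 mm at the front right, a bystander; origin at the centre of its underside
- spanner: small double open-end spanner 119 x 25 x 9 mm at the front left, a bystander; origin at the centre of its underside. Just behind it stands the tall cream instrument (over 0.5 m high; its near right corner at about x 0.50, y 0.03 m), which the arm must go round in front
- cartridge: the cartridge itself; origin at the centre of its underside, x along its length
- cradle (a point): where the cartridge's centre lies in the cradle: 62 mm above the worktop, on the line from ram to anvil, halfway between the two aluminium V supports. These are 44 mm wide, with a flat floor 46 mm above the worktop and 45 degree flanks up to about 57 mm; the gap between them for the fingers is 51 mm long and free down to two tie rods (at 34 mm either side, tops 32 mm above the worktop)
- blue_cap: loose blue screw cap 46 mm wide, 20 mm high at the front, left of the cartridge, a bystander; origin at the centre of its underside

How it is judged (in metres and radians):
On the way, in this order (a step that is already met when the one before it is completed fails the run):
1. the cartridge lies in the cradle, along it, and has been let go (x of cartridge_mid in the frame of press between -0.005 and 0.005 m and z of cartridge_mid in the frame of press between 0.058 and 0.066 m and angle between the x axis of cartridge and the y axis of press, either way round below 0.09 rad and contact force between the fingers and cartridge below 0.1 N), for 0.2 s.
2. the needle lies over the set hand (tips within 4 mm) (horizontal distance between needle_tip and set_hand_tip below 0.004 m), for 0.3 s.
At the end, for the whole second after the job is handed in: the cartridge lies straight in the cradle (centre within 5 mm across and 4 mm in height, 5 degrees in line), both end faces bear on it, all at rest, and the tip of the black needle lies within 4 mm of the tip of the red set hand (horizontal distance between needle_tip and set_hand_tip below 0.004 m and x of cartridge_mid in the frame of press between -0.005 and 0.005 m and z of cartridge_mid in the frame of press between 0.058 and 0.066 m and angle between the x axis of cartridge and the y axis of press, either way round below 0.09 rad and distance between cartridge_mid and anvil_face below 0.056 m and distance between cartridge_mid and ram_face below 0.056 m and linear speed of cartridge below 0.02 m/s); the robot touches nothing.
It fails at once if the needle runs more than 9 mm past the set hand (y of needle_tip in the frame of set_hand_tip above 0.009 m).
It fails at once if the cartridge is dropped (falls freely by more than about 25 mm) (linear speed of cartridge above 0.7 m/s and contact force between the fingers and cartridge below 0.05 N).
It fails at once if the timer is shifted by more than 20 mm (distance of timer from where it was at the start of the episode above 0.02 m).
It fails at once if the spanner is shifted by more than 20 mm (distance of spanner from where it was at the start of the episode above 0.02 m).
It fails at once if the blue cap is shifted by more than 20 mm (distance of blue_cap from where it was at the start of the episode above 0.02 m).
It also fails if it takes over 64 s, if anything falls off the work surface, if the arm or the gripper's body presses on something with over 40 N, if the wrist force passes 120 N, or if a joint passes its speed limit or range.

## Working session

There is one attempt and no reset: what is moved stays moved. The work goes in short steps, Python scripts to look and compute and a tool call to move; the robot and the scene stay as the last step left them, time stands still between calls to the robot, and variables do not carry over. Pictures are saved under pics/ and viewed, at most 13 in all, crops included, and the job is handed in when it is done.

Besides the shell and the picture viewer there is one more tool, called after "Emit:" as a command line: name --argument value ..., lists and objects as JSON in quotes. arm_command: Moves the arm, as the interface text tells. Its arguments: {"type":"object","properties":{"series":{"type":"array"},"grip":{"type":"number"},"grip_force":{"type":"number"}},"required":["series"]}

```bash
mkdir -p pics; cat > h.py <<'E'
import numpy as np, cv2
from cell import env, viewer
from scipy.spatial.transform import Rotation as R
def cam(name):
    o=env.get_obs(); p,d=viewer.read_camera(name); c=viewer.calibration(name)
    K=np.array(c['K']); 
    if 'T' in c: T=np.array(c['T'])
    else:
        W=np.eye(4); W[:3,:3]=R.from_euler('xyz',o['tool_rot'],degrees=True).as_matrix(); W[:3,3]=o['tool_pos']; T=W@np.array(c['hand_eye'])
    return p,d,K,T,c
def onplane(u,v,z,K,T):
    r=T[:3,:3]@np.array([(u-K[0,2])/K[0,0],-(v-K[1,2])/K[1,1],-1]); return T[:3,3]+r*(z-T[2,3])/r[2]
def deproj(u,v,d,K,T):
    return T[:3,:3]@(d*np.array([(u-K[0,2])/K[0,0],-(v-K[1,2])/K[1,1],-1]))+T[:3,3]
def cloud(d,K,T):
    v,u=np.indices(d.shape); P=np.stack([(u-K[0,2])/K[0,0]*d,-(v-K[1,2])/K[1,1]*d,-d],-1); return P@T[:3,:3].T+T[:3,3]
E
python3 - <<'E'
from h import *
print(env.get_obs())
for n in('top','scene'):
    p,d,K,T,c=cam(n); cv2.imwrite(f'pics/{n}0.png',p); np.savez(f'{n}0.npz',p=p,d=d,K=K,T=T); print(n,K.tolist(),T.round(3).tolist(),[k for k in c],c.get('dist'))
print(viewer.calibration('wrist'))
E
```

```text
{'time_s': 0.0, 'qpos': array([-63.65061359,  18.43828265,  -4.01317371,  83.17550478,
         1.29714604,  78.54056913,  -3.25699225]), 'joint_velocities': array([-0.04334387,  0.00940819, -0.1152547 , -0.04882693, -0.08710116,
       -0.0073815 ,  0.01348012]), 'effort': array([-3.58763518e-04, -4.91280019e+01, -4.03902009e-01, -3.12525094e+01,
       -6.38051704e-02,  4.36093309e-02,  1.63722525e-04]), 'tool_pos': array([0.28010444, 0.58595074, 0.22946472]), 'tool_rot': array([-1.79890996e+02,  8.63238116e-03,  1.54461583e+02]), 'force': array([ 0.42982895, -0.17439799, -0.35761776]), 'wrist_torque': array([ 0.04285523, -0.00490415,  0.01758647]), 'grasp_force': 0.0, 'grip_width': 0.08698177658107316}
top [[454.3116532247891, 0.0, 277.3321068167793], [0.0, 454.3116532247891, 214.51312058683342], [0.0, 0.0, 1.0]] [[-0.002, 0.999, -0.044, 0.463], [-1.0, -0.002, 0.0, -0.108], [0.0, 0.044, 0.999, 1.177], [0.0, 0.0, 0.0, 1.0]] ['K', 'T'] None
scene [[524.7300160859688, 0.0, 277.6448763094615], [0.0, 524.7300160859688, 208.0652056813694], [0.0, 0.0, 1.0]] [[0.533, 0.6, -0.597, -0.072], [-0.846, 0.368, -0.385, -0.494], [-0.011, 0.71, 0.704, 0.825], [0.0, 0.0, 0.0, 1.0]] ['K', 'T'] None
{'K': array([[311.79478548,   0.        , 276.56854318],
       [  0.        , 311.79478548, 211.07280239],
       [  0.        ,   0.        ,   1.        ]]), 'hand_eye': array([[ 2.82670445e-04,  9.57876442e-01,  2.87180503e-01,
         7.86736212e-02],
       [ 9.99999862e-01, -3.98118872e-04,  3.43610662e-04,
         4.27611563e-04],
       [ 4.43468536e-04,  2.87180366e-01, -9.57876422e-01,
        -1.53920957e-01],
       [ 0.00000000e+00,  0.00000000e+00,  0.00000000e+00,
         1.00000000e+00]])}
```

View pics/top0.png

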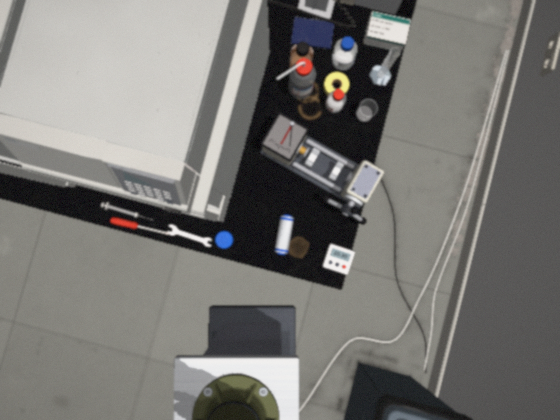

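View pics/scene0.png

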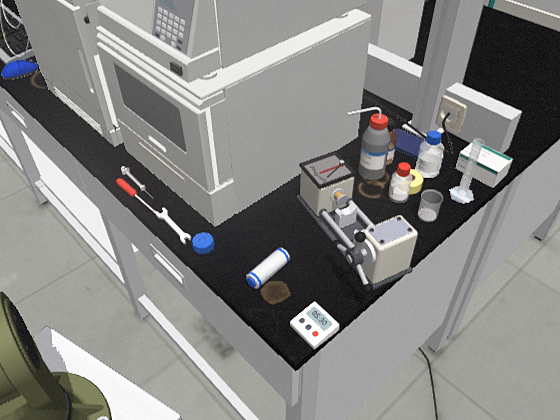

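```bash
python3 - <<'E'
from h import *
for n in('top','scene'):
    f=np.load(n+'0.npz'); p,d,K,T=f['p'],f['d'],f['K'],f['T']
    X=cloud(d,K,T); hsv=cv2.cvtColor(p,cv2.COLOR_BGR2HSV)
    ok=(d>0)&(X[...,0]>.35)&(X[...,0]<.8)&(X[...,1]>-.45)&(X[...,1]<0.0)
    print(n,'table z',np.median(X[ok&(p.sum(-1)<60)][:,2]))
    m=ok&(X[...,2]>.012)&(X[...,2]<.2)
    k,l,s,c=cv2.connectedComponentsWithStats(m.astype(np.uint8))
    for i in range(1,k):
        if s[i,4]>60:
            q=X[l==i]; print(s[i],q.mean(0).round(3),q[:,2].max().round(3),'rect',[np.round(a,3) for a in cv2.minAreaRect(q[:,:2].astype(np.float32)*1000)])
    # tops of housings
    for zl,zh in((.095,.112),(.112,.126)):
        q=X[ok&(X[...,2]>zl)&(X[...,2]<zh)&(X[...,0]<.72)]
        if len(q)>30: print(zl,len(q),q.mean(0).round(4),cv2.minAreaRect(q[:,:2].astype(np.float32)*1000))
E
```

```text
top table z -0.00010954276432872945
[228  81  27  95 856] [ 0.706 -0.025  0.116] 0.2 rect [array([706.137, -24.942]), array([  1.63 , 193.957]), np.float64(75.0)]
[326  95  20  17 242] [ 0.789 -0.253  0.058] 0.093 rect [array([ 789.928, -254.821]), array([43.221, 20.082]), np.float64(87.625)]
[357  99  21  22 230] [ 0.779 -0.336  0.04 ] 0.061 rect [array([ 778.305, -334.96 ]), array([44.364, 44.25 ]), np.float64(64.975)]
[ 260  112  124  113 4178] [ 0.633 -0.214  0.084] 0.158 rect [array([ 621.56 , -217.436]), array([320.999, 136.583]), np.float64(58.995)]
[275 215  18  40 481] [ 0.463 -0.124  0.029] 0.037 rect [array([ 463.183, -124.165]), array([31.672, 99.513]), np.float64(80.09)]
[323 244  32  30 607] [ 0.401 -0.263  0.018] 0.026 rect [array([ 400.397, -263.283]), array([66.311, 61.54 ]), np.float64(72.397)]
0.095 1348 [ 0.6632 -0.1487  0.1044] ((631.422119140625, -181.69606018066406), (347.7925109863281, 161.24647521972656), 69.44859313964844)
0.112 884 [ 0.5894 -0.3023  0.1169] ((608.6520385742188, -177.24581909179688), (345.8973693847656, 124.77574157714844), 74.59183502197266
[... 282 characters left out ...]
.82 ]), np.float64(89.772)]
[418 190  25  29 517] [ 0.775 -0.334  0.038] 0.059 rect [array([ 776.721, -333.742]), array([45.099, 46.441]), np.float64(89.94)]
[246 248  43  40 764] [ 0.457 -0.127  0.026] 0.035 rect [array([ 461.422, -123.326]), array([34.794, 98.159]), np.float64(80.88)]
[ 291  302   48   44 1039] [ 0.402 -0.265  0.017] 0.023 rect [array([ 400.831, -262.915]), array([67.588, 63.126]), np.float64(72.071)]
0.095 1824 [ 0.642  -0.1693  0.1032] ((630.0054931640625, -180.03402709960938), (351.4161071777344, 164.28302001953125), 71.06209564208984)
0.112 1203 [ 0.5963 -0.2657  0.1163] ((616.6792602539062, -175.18505859375), (347.4845886230469, 126.27981567382812), 71.44696807861328)
```

```bash
cat > plan.py <<'E'
import sys
from h import *
# args: x y z yaw [rows]
x,y,z,yaw=map(float,sys.argv[1:5])
o=env.get_obs(); p=np.array(o['tool_pos']); M=R.from_euler('xyz',o['tool_rot'],degrees=True).as_matrix()
y0=o['tool_rot'][2]; dy=(yaw-y0+180)%360-180
if len(sys.argv)>5: dy=yaw-y0
s=M.T@(np.array([x,y,z])-p)*1000
n=max(np.linalg.norm(s)/48,abs(dy)/8.2,1)
print('t',o['time_s'],'p',p.round(4),'rot',np.round(o['tool_rot'],1),'shift',s.round(1),'turn',round(-np.radians(dy),3),'rows',round(n,1),'q',np.round(o['qpos'],0))
E
python3 plan.py .33 .31 .23 165
```

```text
t 0.1 p [0.2801 0.586  0.2296] rot [-179.9    0.   154.5] shift [-164.  -227.5   -0. ] turn -0.184 rows 5.8 q [-64.  18.  -4.  83.   1.  79.  -3.]
```

Emit:
arm_command --series '[[[-28,-39,0],-0.03],[[-56,-78,0],-0.06],[[-84,-117,0],-0.09],[[-112,-156,0],-0.12],[[-140,-195,0],-0.16]]'

```text
time_s: 0.6
tool_pos: [0.3225, 0.348, 0.2301]
tool_rot: [-180.0, -0.0, 163.7]
force: [1.0, -0.4, 0.4]
grip_width: 0.0871
grasp_force: 0.0
```

```bash
python3 plan.py .40 .15 .23 177
```

```text
t 0.6 p [0.3225 0.348  0.2301] rot [-180.    -0.   163.7] shift [-129.9 -168.3    0.2] turn -0.232 rows 4.4 q [-52.  -3.   1. 107.   0.  76.  23.]
```

Emit:
arm_command --series '[[[-26,-34,0],-0.04],[[-52,-68,0],-0.09],[[-78,-101,0],-0.13],[[-104,-135,0],-0.18],[[-130,-168,0],-0.22]]'

```text
time_s: 1.1
tool_pos: [0.4, 0.1504, 0.2304]
tool_rot: [180.0, -0.0, 176.3]
force: [1.5, -0.4, -0.5]
grip_width: 0.0874
grasp_force: 0.0
```

```bash
python3 plan.py .43 -.02 .23 178
```

```text
t 1.1 p [0.4    0.1504 0.2304] rot [180.   -0.  176.3] shift [ -40.9 -168.1    0.3] turn -0.029 rows 3.6 q [-42. -10.  16. 113.   3.  77.  59.]
```

Emit:
arm_command --series '[[[-12,-45,0],-0.01],[[-22,-90,0],-0.03],[[-33,-135,0],-0.03],[[-41,-180,0],-0.03],[[-50,-220,0],0.0]]'

```text
time_s: 1.6
tool_pos: [0.4348, -0.0729, 0.2304]
tool_rot: [180.0, 0.0, 176.1]
force: [1.5, -0.8, -0.5]
grip_width: 0.0872
grasp_force: 0.0
```

```bash
python3 plan.py .463 -.124 .16 170
```

```text
t 1.6 p [ 0.4348 -0.0729  0.2304] rot [180.    0.  176.1] shift [-31.5 -49.2  70.4] turn 0.107 rows 1.9 q [-31. -10.  34. 112.   6.  77.  87.]
```

Emit:
arm_command --series '[[[-10,-16,20],0.04],[[-20,-32,45],0.08],[[-32,-49,70],0.107],[[-32,-49,70],0.107],[[-32,-49,70],0.107]]'

```text
time_s: 2.1
tool_pos: [0.4634, -0.1213, 0.1603]
tool_rot: [-180.0, -0.1, 170.1]
force: [-0.2, -0.2, -0.0]
grip_width: 0.087
grasp_force: 0.0
```

```bash
python3 - <<'E'
from h import *
p,d,K,T,c=cam('wrist'); cv2.imwrite('pics/w1.png',p)
X=cloud(d,K,T); print(T[:3,3])
m=(d>0)&(X[...,2]>.012)&(X[...,2]<.045)&(abs(X[...,0]-.463)<.08)&(abs(X[...,1]+.124)<.08)
k,l,s,cc=cv2.connectedComponentsWithStats(m.astype(np.uint8)); i=1+np.argmax(s[1:,4]); q=X[l==i]
print(s[i],q[:,2].max(),cv2.minAreaRect(q[:,:2].astype(np.float32)*1000))
hsv=cv2.cvtColor(p,cv2.COLOR_BGR2HSV); b=m&(hsv[...,0]>95)&(hsv[...,0]<130)&(hsv[...,1]>110)
q=X[b]
top=X[m&(X[...,2]>.028)]
print('top',len(top),cv2.minAreaRect(top[:,:2].astype(np.float32)*1000))
E
python3 plan.py .463 -.124 .04 170
```

```text
[ 0.38636318 -0.10745128  0.31435287]
[ 258  152   35  102 3243] 0.034387990216072584 ((465.40576171875, -122.9783935546875), (32.065391540527344, 100.15179443359375), 80.1938247680664)
top 2056 ((465.2273864746094, -123.01593780517578), (23.010746002197266, 93.08712005615234), 80.4334716796875)
t 2.15 p [ 0.464  -0.1208  0.161 ] rot [180.   -0.  170.2] shift [  0.4  -3.4 121. ] turn 0.003 rows 2.5 q [-28.  -1.  40. 113.   1.  68.  91.]
```

View pics/w1.png

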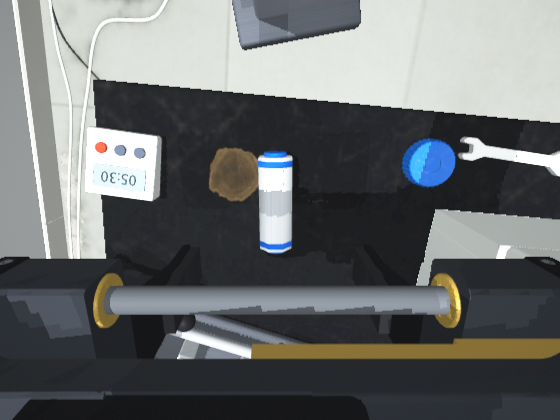

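```bash
python3 plan.py .465 -.123 .012 170.2
```

```text
t 2.15 p [ 0.464  -0.1208  0.161 ] rot [180.   -0.  170.2] shift [ -1.4  -2.1 149. ] turn -0.001 rows 3.1 q [-28.  -1.  40. 113.   1.  68.  91.]
```

Emit:
arm_command --series '[[[-1,-2,40],0],[[-1,-2,80],0],[[-1,-2,115],0],[[-1,-2,138],0],[[-1,-2,149],0]]'

```text
time_s: 2.65
tool_pos: [0.4641, -0.122, 0.0106]
tool_rot: [180.0, -0.1, 170.2]
force: [0.7, -0.0, -0.4]
grip_width: 0.0873
grasp_force: 0.0
```

Emit:
arm_command --series '[[[0,0,0],0],[[0,0,0],0],[[0,0,0],0],[[0,0,0],0],[[0,0,0],0]]' --grip 1 --grip_force 25

```text
time_s: 3.15
tool_pos: [0.4654, -0.1236, 0.0124]
tool_rot: [180.0, 0.1, 170.1]
force: [0.1, 0.8, 0.5]
grip_width: 0.0551
grasp_force: 0.0
```

Emit:
arm_command --series '[[[0,0,0],0],[[0,0,-20],0],[[0,0,-60],0],[[0,0,-105],0],[[0,0,-148],0]]'

```text
time_s: 3.65
tool_pos: [0.4643, -0.1239, 0.1612]
tool_rot: [-180.0, -0.0, 170.1]
force: [1.0, 0.4, -0.7]
grip_width: 0.0147
grasp_force: 0.0
```

```bash
python3 plan.py .56 -.22 .2 60
```

```text
t 3.65 p [ 0.4643 -0.1239  0.1612] rot [-180.    -0.   170.1] shift [-110.9  -78.2  -38.8] turn 1.921 rows 13.4 q [-30.  -1.  41. 113.   1.  68.  92.]
```

Emit:
arm_command --series '[[[0,0,0],0],[[0,0,0],0],[[0,0,0],0],[[0,0,0],0],[[0,0,0],0]]' --grip -1

```text
time_s: 4.15
tool_pos: [0.4639, -0.1236, 0.1584]
tool_rot: [-180.0, -0.1, 170.1]
force: [-0.0, 0.5, -0.3]
grip_width: 0.0468
grasp_force: 0.0
```

```bash
python3 - <<'E'
from h import *
p,d,K,T,c=cam('wrist')
X=cloud(d,K,T)
m=(d>0)&(X[...,2]>.012)&(X[...,2]<.045)&(abs(X[...,0]-.463)<.08)&(abs(X[...,1]+.124)<.08)
k,l,s,cc=cv2.connectedComponentsWithStats(m.astype(np.uint8)); i=1+np.argmax(s[1:,4]); q=X[l==i]
print(s[i],q[:,2].max(),cv2.minAreaRect(q[:,:2].astype(np.float32)*1000), env.get_obs()['grip_width'])
E
python3 plan.py .465 -.123 .012 170.2
```

```text
[ 260  151   35  103 3265] 0.033640936660575105 ((465.541259765625, -123.02281951904297), (31.931316375732422, 100.2270278930664), 80.32067108154297) 0.05100074257594081
t 4.2 p [ 0.464  -0.1236  0.1586] rot [-1.800e+02 -1.000e-01  1.701e+02] shift [ -1.1   0.9 146.6] turn -0.002 rows 3.1 q [-29.  -1.  41. 113.   0.  67.  92.]
```

Emit:
arm_command --series '[[[-1,1,20],0],[[-1,1,45],0],[[-1,1,75],0],[[-1,1,110],0],[[-1,1,146],0]]'

```text
time_s: 4.7
tool_pos: [0.4659, -0.1228, 0.0122]
tool_rot: [-180.0, 0.0, 170.1]
force: [0.5, 0.4, -1.2]
grip_width: 0.0853
grasp_force: 0.0
```

Emit:
arm_command --series '[[[0,0,0],0],[[0,0,0],0],[[0,0,0],0],[[0,0,0],0],[[0,0,0],0]]' --grip 1 --grip_force 25

```text
time_s: 5.2
tool_pos: [0.4662, -0.1226, 0.0141]
tool_rot: [180.0, 0.1, 170.1]
force: [-0.2, -0.6, -0.5]
grip_width: 0.0544
grasp_force: 0.0
```

Emit:
arm_command --series '[[[0,0,0],0],[[0,0,0],0],[[0,0,0],0],[[0,0,0],0],[[0,0,0],0]]'

```text
time_s: 5.7
tool_pos: [0.466, -0.1227, 0.0137]
tool_rot: [180.0, 0.0, 170.1]
force: [0.1, 0.3, 2.6]
grip_width: 0.0318
grasp_force: 25.0
```

Emit:
arm_command --series '[[[0,0,-10],0],[[0,0,-50],0],[[0,0,-95],0.12],[[0,0,-140],0.26],[[0,0,-180],0.4]]'

```text
time_s: 6.2
tool_pos: [0.4656, -0.1232, 0.1961]
tool_rot: [179.9, 0.0, 146.8]
force: [0.6, -0.7, -1.7]
grip_width: 0.0314
grasp_force: 25.0
```

```bash
python3 - <<'E'
from h import *
f=np.load('top0.npz'); p,d,K,T=f['p'],f['d'],f['K'],f['T']; X=cloud(d,K,T)
def comp(zl,zh,x0,x1,y0,y1):
    m=(X[...,2]>zl)&(X[...,2]<zh)&(X[...,0]>x0)&(X[...,0]<x1)&(X[...,1]>y0)&(X[...,1]<y1)
    m=cv2.morphologyEx(m.astype(np.uint8),cv2.MORPH_OPEN,np.ones((3,3)))
    k,l,s,c=cv2.connectedComponentsWithStats(m); i=1+np.argmax(s[1:,4]); q=X[l==i]
    print(s[i],q.mean(0).round(4),cv2.minAreaRect(q[:,:2].astype(np.float32)*1000))
comp(.098,.112,.6,.76,-.2,-.06)
comp(.112,.126,.5,.7,-.4,-.2)
E
python3 plan.py .56 -.20 .2 60
```

```text
[ 261  113   48   48 1342] [ 0.6963 -0.1249  0.1045] ((697.04638671875, -124.9726791381836), (84.2753677368164, 92.66799926757812), 59.74856185913086)
[349 162  34  39 809] [ 0.5875 -0.3136  0.117 ] ((587.6202392578125, -314.01513671875), (55.92383575439453, 87.5958251953125), 58.76919937133789)
t 6.2 p [ 0.4656 -0.1232  0.1961] rot [179.9   0.  146.8] shift [-121.   -12.5   -3.9] turn 1.515 rows 10.6 q [-33.  -3.  44. 110.   2.  72.  67.]
```

Emit:
arm_command --series '[[[-10,0,-5],0.13],[[-20,0,-10],0.27],[[-30,0,-10],0.41],[[-40,0,-10],0.55],[[-50,0,-10],0.69]]'

```text
time_s: 6.7
tool_pos: [0.5078, -0.1502, 0.2039]
tool_rot: [-180.0, -0.0, 107.3]
force: [0.2, -0.8, -2.3]
grip_width: 0.0322
grasp_force: 25.0
```

```bash
cat >> h.py <<'E'
PY=np.radians(-30.06); PR=R.from_euler('z',PY).as_matrix(); PO=np.array([.6432,-.2179,0])
def tomod(X): return (X-PO)@PR
def toworld(m): return PR@np.asarray(m,float)+PO
E
python3 - <<'E'
from h import *
for n in ('top','scene'):
    f=np.load(n+'0.npz'); p,d,K,T=f['p'],f['d'],f['K'],f['T']; M=tomod(cloud(d,K,T))*1000
    print(n)
    for y in range(-80,70,5):
        r=[]
        for xa in (-25,-18,-5,12,20):
            s=(d>0)&(abs(M[...,1]-y)<2.5)&(M[...,0]>xa)&(M[...,0]<xa+(8 if xa!=-5 else 10))&(M[...,2]>-5)
            r.append(int(np.median(M[s][:,2])) if s.any() else -99)
        print(y,r)
    g=p.copy()
M=None
# rectified patch of scene/top images at z=.057, module x -50..50 , y -150..150
out=[]
for n in ('top','scene'):
    f=np.load(n+'0.npz'); p,K,T=f['p'],f['K'],f['T']
    yy,xx=np.meshgrid(np.arange(150,-150,-.5),np.arange(70,-90,-.5))
    W=np.stack([xx,yy,np.full_like(xx,55)],-1)/1000@PR.T+PO
    c=(W-T[:3,3])@T[:3,:3]; u=K[0,0]*c[...,0]/-c[...,2]+K[0,2]; v=K[1,2]-K[1,1]*c[...,1]/-c[...,2]
    im=cv2.remap(p,u.astype(np.float32),v.astype(np.float32),cv2.INTER_CUBIC)
    for k in range(-150,151,50): cv2.line(im,(int((150-k)*2),0),(int((150-k)*2),8),(0,0,255),1)
    for k in range(-50,51,50): cv2.line(im,(0,int((70-k)*2)),(8,int((70-k)*2)),(0,0,255),1)
    out.append(im)
cv2.imwrite('pics/rect.png',np.vstack(out)[:600])
E
python3 plan.py .56 -.20 .2 60
```

```text
top
-80 [59, 47, 72, 84, 32]
-75 [10, 37, 73, 11, 11]
-70 [10, 9, 10, 8, 9]
-65 [9, 11, 10, 9, 8]
-60 [8, 7, 9, 10, 10]
-55 [9, 9, 9, 7, 10]
-50 [28, 52, 45, 54, 41]
-45 [36, 51, 47, 54, 54]
-40 [50, 51, 45, 55, 49]
-35 [36, 46, 44, 50, 10]
-30 [10, 11, 8, 9, 10]
-25 [8, 9, 9, 11, 10]
-20 [10, 10, 11, 9, 9]
-15 [10, 12, 9, 10, 9]
-10 [11, 9, 11, 9, 11]
-5 [8, 8, 8, 9, 12]
0 [10, 10, 10, 11, 11]
5 [8, 8, 10, 10, 10]
10 [10, 8, 11, 7, 8]
15 [9, 9, 8, 11, 11]
20 [38, 54, 45, 52, 51]
25 [42, 53, 46, 54, 49]
30 [37, 52, 45, 53, 50]
35 [12, 47, 41, 47, 51]
40 [7, 9, 11, 9, 8]
45 [9, 11, 74, 14, 8]
50 [8, 10, 68, -99, 8]
55 [10, 8, 67, -99, 10]
60 [9, 8, 70, -99, 11]
65 [70, 62, 78, 99, 55]
scene
-80 [110, 110, 110, 111, -99]
-75 [-99, -99, -99, -99, -99]
-70 [-99, -99, -99, -99, -99]
-65 [-99, -99, -99, -99, -99]
-60 [-99, -99, -99, -99, -99]
-55 [-99, -99, -99, -99, -99]
-50 [-99, -99, -99, -99, -99]
-45 [-99, -99, -99, -99, -99]
-40 [28, -99, -99, 53, -99]
-35 [37, 51, 45, 51, -99]
-30 [20, 9, 42, 45, -99]
-25 [-99, 7, -99, -99, -99]
-20 [-99, 8, -99, -99, -99]
-15 [10, 9, -99, -99, 26]
-10 [9, 10, 8, -99, -99]
-5 [11, 10, 8, 9, 9]
0 [11, 8, 8, 9, 8]
5 [-99, 7, 9, 8, 7]
10 [-99, 6, 8, 8, 7]
15 [30, 11, 11, 9, 9]
20 [35, 31, 26, 32, 22]
25 [38, 51, 44, 52, 8]
30 [39, 52, 44, 52, 52]
35 [40, 48, 44, 51, -99]
40 [-99, 58, 56, -99, -99]
45 [-99, 63, 64, 58, -99]
50 [9, 56, 71, -99, -99]
55 [8, 8, 68, -99, -99]
60 [11, 10, 67, -99, 28]
65 [62, 57, 70, 73, 69]
t 6.7 p [ 0.5078 -0.1502  0.2039] rot [-180.    -0.   107.3] shift [-63.1  35.1   3.9] turn 0.825 rows 5.8 q [-30.   5.  47. 104.  -4.  73.  35.]
```

View pics/rect.png

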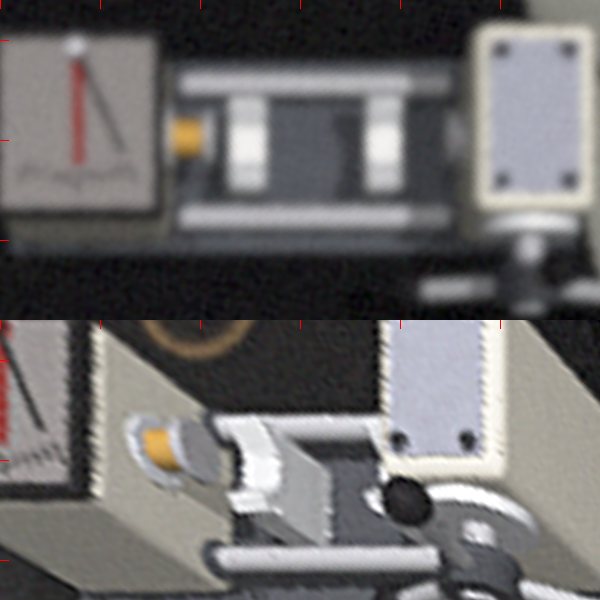

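```bash
python3 - <<'E'
from h import *
print(toworld([0,-.012,.2]))
E
python3 plan.py .6372 -.2283 .2 59.94
```

```text
[ 0.63718912 -0.22828602  0.2       ]
t 6.7 p [ 0.5078 -0.1502  0.2039] rot [-180.    -0.   107.3] shift [-113.   100.3    3.8] turn 0.827 rows 5.8 q [-30.   5.  47. 104.  -4.  73.  35.]
```

Emit:
arm_command --series '[[[-20,16,0],0.14],[[-40,33,0],0.28],[[-60,50,0],0.42],[[-80,70,0],0.56],[[-100,88,0],0.7]]'

```text
time_s: 7.2
tool_pos: [0.6229, -0.2185, 0.2036]
tool_rot: [-180.0, 0.0, 67.2]
force: [0.6, 0.1, -1.7]
grip_width: 0.0317
grasp_force: 25.0
```

```bash
python3 plan.py .6372 -.2283 .12 59.94
```

```text
t 7.2 p [ 0.6229 -0.2185  0.2036] rot [-180.     0.    67.2] shift [-3.5 17.  83.6] turn 0.128 rows 1.8 q [-20.  27.  51.  85. -21.  78.  10.]
```

Emit:
arm_command --series '[[[-2,8,0],0.06],[[-3,17,10],0.128],[[-3,17,40],0.128],[[-3,17,75],0.128],[[-3,17,84],0.128]]'

```text
time_s: 7.7
tool_pos: [0.6341, -0.2261, 0.1155]
tool_rot: [-179.6, 0.1, 60.2]
force: [-0.3, 0.4, -1.6]
grip_width: 0.0319
grasp_force: 25.0
```

```bash
python3 plan.py .6372 -.2283 .060 59.94; python3 - <<'E'
from h import *
p,d,K,T,c=cam('scene'); cv2.imwrite('pics/s2.png',cv2.resize(p[130:330,240:440],None,fx=3,fy=3,interpolation=cv2.INTER_CUBIC))
E
```

```text
t 7.7 p [ 0.6341 -0.2261  0.1155] rot [-1.796e+02  1.000e-01  6.020e+01] shift [-0.3  4.1 55.5] turn 0.005 rows 1.2 q [-18.  33.  50.  88. -26.  71.   6.]
```

View pics/s2.png

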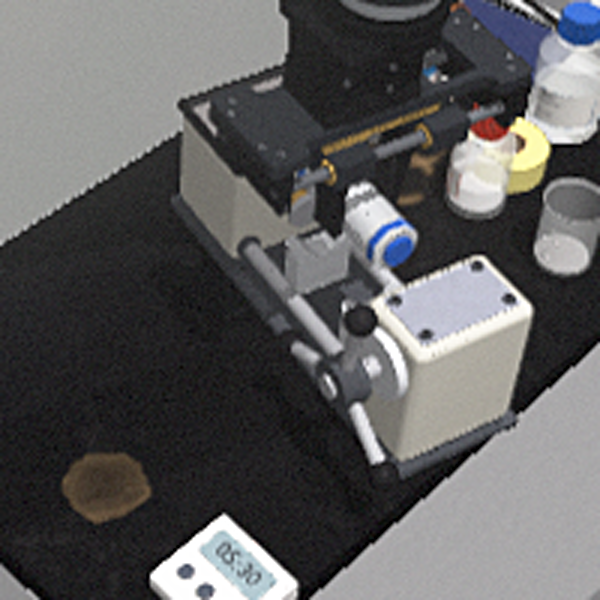

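Emit:
arm_command --series '[[[0,2,10],0],[[0,4,25],0],[[0,4,38],0],[[0,4,43],0],[[0,4,43],0]]'

```text
time_s: 8.25
tool_pos: [0.6395, -0.2295, 0.0755]
tool_rot: [-179.9, 0.0, 60.2]
force: [0.1, -0.3, -2.0]
grip_width: 0.0318
grasp_force: 25.0
```

```bash
python3 plan.py .6372 -.2283 .060 59.94
```

```text
t 8.25 p [ 0.6395 -0.2295  0.0755] rot [-179.9    0.    60.2] shift [-0.1 -2.5 15.5] turn 0.005 rows 1 q [-17.  36.  48.  90. -28.  67.   7.]
```

Emit:
arm_command --series '[[[0,-2,4],0.005],[[0,-2,8],0.005],[[0,-2,11],0.005],[[0,-2,13],0.005],[[0,-2,13],0.005]]'

```text
time_s: 8.75
tool_pos: [0.6382, -0.2286, 0.0633]
tool_rot: [-180.0, 0.0, 59.9]
force: [-0.4, 0.6, -0.4]
grip_width: 0.0318
grasp_force: 25.0
```

```bash
python3 plan.py .6372 -.2283 .060 59.94
```

```text
t 8.75 p [ 0.6382 -0.2286  0.0633] rot [-180.     0.    59.9] shift [-0.2 -1.   3.3] turn -0.0 rows 1 q [-17.  36.  48.  91. -29.  66.   7.]
```

Lower until the force shows bearing.

Emit:
arm_command --series '[[[0,-1,1],0],[[0,-1,2],0],[[0,-1,3],0],[[0,-1,3],0],[[0,-1,3],0]]'

```text
time_s: 9.25
tool_pos: [0.6375, -0.2283, 0.0606]
tool_rot: [180.0, -0.0, 59.9]
force: [-0.8, 0.3, -1.4]
grip_width: 0.0321
grasp_force: 25.0
```

Emit:
arm_command --series '[[[0,0,1],0],[[0,0,2],0],[[0,0,2],0],[[0,0,2],0],[[0,0,2],0]]'

```text
time_s: 9.75
tool_pos: [0.6377, -0.2284, 0.0598]
tool_rot: [180.0, -0.0, 59.9]
force: [-2.1, 1.1, 4.5]
grip_width: 0.0314
grasp_force: 25.0
```

Emit:
arm_command --series '[[[0,0,0],0],[[0,0,0],0],[[0,0,0],0],[[0,0,0],0],[[0,0,0],0]]' --grip 0.2

```text
time_s: 10.25
tool_pos: [0.6375, -0.2283, 0.0585]
tool_rot: [-180.0, -0.0, 59.9]
force: [0.5, 0.4, -0.3]
grip_width: 0.0346
grasp_force: 0.0
```

Emit:
arm_command --series '[[[0,0,-5],0],[[0,0,-30],0],[[0,0,-70],0],[[0,0,-115],0],[[0,0,-160],0]]'

```text
time_s: 10.75
tool_pos: [0.6371, -0.2283, 0.2205]
tool_rot: [-180.0, 0.0, 59.9]
force: [0.4, -0.4, -0.3]
grip_width: 0.0345
grasp_force: 0.0
```

```bash
python3 - <<'E'
from h import *
p,d,K,T,c=cam('wrist'); cv2.imwrite('pics/w3.png',p); np.savez('w3.npz',p=p,d=d,K=K,T=T)
o=env.get_obs(); print(o['tool_pos'],tomod(np.array(o['tool_pos'])),o['tool_rot'],o['qpos'].round())
E
```

```text
[ 0.64039922 -0.2303255   0.2293815 ] [ 0.00379994 -0.01215721  0.2293815 ] [ 1.79321901e+02 -1.59396494e-01  5.99188411e+01] [-19.  29.  53.  81. -23.  81.   3.]
```

View pics/w3.png

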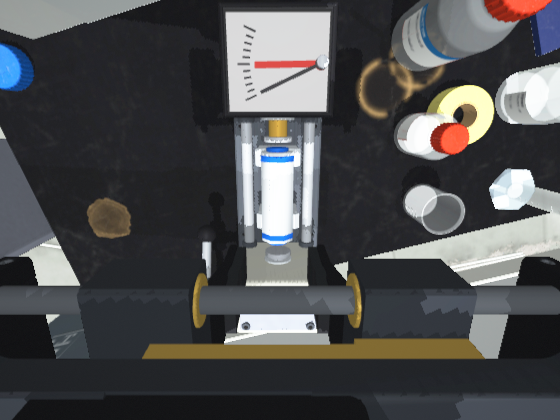

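```bash
cat >> h.py <<'E'
def onx(u,v,x,K,T):
    r=T[:3,:3]@np.array([(u-K[0,2])/K[0,0],-(v-K[1,2])/K[1,1],-1]); o=tomod(T[:3,3]); r=r@PR; return (o+r*(x-o[0])/r[0])*1000
def gauge(p,K,T):
    hsv=cv2.cvtColor(p,cv2.COLOR_BGR2HSV)
    ys,xs=np.indices(p.shape[:2]); 
    r=T[:3,:3]@np.stack([(xs-K[0,2])/K[0,0],-(ys-K[1,2])/K[1,1],-np.ones(xs.shape)],-1)[...,None]
    r=r[...,0]; W=T[:3,3]+r*((.1-T[2,3])/r[...,2])[...,None]; M=tomod(W)*1000
    reg=(abs(M[...,0])<40)&(M[...,1]>70)&(M[...,1]<147)
    red=reg&((hsv[...,0]<10)|(hsv[...,0]>170))&(hsv[...,1]>120)
    return M,reg,red,hsv
E
python3 - <<'E'
from h import *
f=np.load('scene0.npz'); K,T=f['K'],f['T']
for n,u,v in(('ball1',360,236.7),('hub',354.3,256),('ball3',368.3,287.3)): print(n,onx(u,v,-.076,K,T).round(1))
for n in('scene','top'):
    f=np.load(n+'0.npz'); d=f['d']; M=tomod(cloud(d,f['K'],f['T']))*1000
    s=(d>0)&(M[...,0]>-95)&(M[...,0]<-60)&(M[...,1]>-200)&(M[...,1]<-30)&(M[...,2]>20)
    for z in range(40,165,10):
        q=M[s&(abs(M[...,2]-z)<5)]
        if len(q)>3: print(n,z,len(q),np.median(q,0).round(),q[:,1].min().round(),q[:,1].max().round())
f=np.load('w3.npz'); 
print('cam mod',tomod(f['T'][:3,3]))
for n,u,v in(('piv',322,62),('needle',262,93),('red',256,65)): print(n,(tomod(onplane(u,v,.1,f['K'],f['T']))*1000).round(1))
print((tomod(onplane(278,148,.078,f['K'],f['T']))*1000).round(1),(tomod(onplane(277,240,.078,f['K'],f['T']))*1000).round(1))
E
```

```text
ball1 [ -76.  -119.4  147.7]
hub [ -76.  -111.6   87.7]
ball3 [ -76.  -162.6   53.5]
scene 40 10 [ -79. -167.   44.] -169.0 -157.0
scene 50 72 [ -79. -163.   52.] -170.0 -148.0
scene 60 94 [ -79. -144.   60.] -166.0 -46.0
scene 70 125 [-78. -75.  69.] -142.0 -47.0
scene 80 73 [ -81. -120.   79.] -129.0 -74.0
scene 90 106 [ -84. -120.   90.] -128.0 -94.0
scene 100 96 [ -79. -115.   99.] -123.0 -98.0
scene 110 16 [ -79. -116.  110.] -119.0 -111.0
scene 120 19 [ -78. -118.  120.] -120.0 -112.0
scene 130 16 [ -78. -119.  129.] -121.0 -113.0
scene 140 16 [ -83. -122.  143.] -128.0 -112.0
scene 150 84 [ -78. -122.  151.] -129.0 -110.0
scene 160 5 [ -74. -122.  156.] -123.0 -118.0
top 50 28 [ -75. -160.   53.] -170.0 -153.0
top 60 42 [ -77. -152.   59.] -168.0 -44.0
top 70 86 [-77. -61.  70.] -147.0 -45.0
top 80 32 [-77. -88.  80.] -130.0 -75.0
top 90 42 [ -77. -105.   91.] -126.0 -94.0
top 100 66 [ -80. -107.  100.] -125.0 -96.0
top 110 5 [ -77. -110.  111.] -113.0 -109.0
top 120 4 [ -78. -111.  117.] -114.0 -110.0
top 150 41 [ -78. -117.  153.] -128.0 -110.0
top 160 17 [ -75. -119.  156.] -126.0 -111.0
cam mod [0.00038248 0.06751309 0.37437724]
piv [ 36.8 110.  100. ]
needle [-11.7  86.7 100. ]
red [-16.3 107.9 100. ]
[ 1.6 40.  78. ] [  0.7 -52.5  78. ]
```

```bash
cat > mp.py <<'E'
from h import *
ps=[];
o=env.get_obs(); m=tomod(np.array(o['tool_pos']))*1000
print('t',o['time_s'],'mod',m.round(1),'w',round(-112-m[1],1),'h',round(m[2]-93,1),'yaw',o['tool_rot'][2].round(2),'F',o['force'].round(1))
E
python3 mp.py
```

```text
t 10.8 mod [  3.8 -12.2 229.4] w -99.8 h 136.4 yaw 59.92 F [ 2.2 -1.9  5. ]
```

Emit:
arm_command --series '[[[-25,-25,0],0],[[-50,-50,10],0],[[-75,-76,20],0],[[-75,-76,40],0],[[-75,-76,60],0]]' --grip 1

```text
time_s: 11.3
tool_pos: [0.5335, -0.2557, 0.159]
tool_rot: [179.9, -0.1, 59.8]
force: [0.6, 1.1, 0.3]
grip_width: 0.0045
grasp_force: 0.0
```

Emit:
arm_command --series '[[[0,0,8],0],[[0,0,16],0],[[0,0,23],0],[[0,0,23],0],[[0,0,23],0]]'

```text
time_s: 11.8
tool_pos: [0.5344, -0.2553, 0.1359]
tool_rot: [180.0, 0.0, 59.9]
force: [-1.2, 0.5, 0.8]
grip_width: 0.0007
grasp_force: 0.0
```

```bash
python3 mp.py;  python3 - <<'E'
from h import *
p,d,K,T,c=cam('scene'); np.savez('s4.npz',p=p,K=K,T=T); cv2.imwrite('pics/s4.png',cv2.resize(p[100:320,270:490],None,fx=2.7,fy=2.7,interpolation=cv2.INTER_CUBIC))
E
```

```text
t 11.8 mod [-75.4 -86.9 135.9] w -25.1 h 42.9 yaw 59.92 F [-1.2  0.5  0.8]
```

View pics/s4.png

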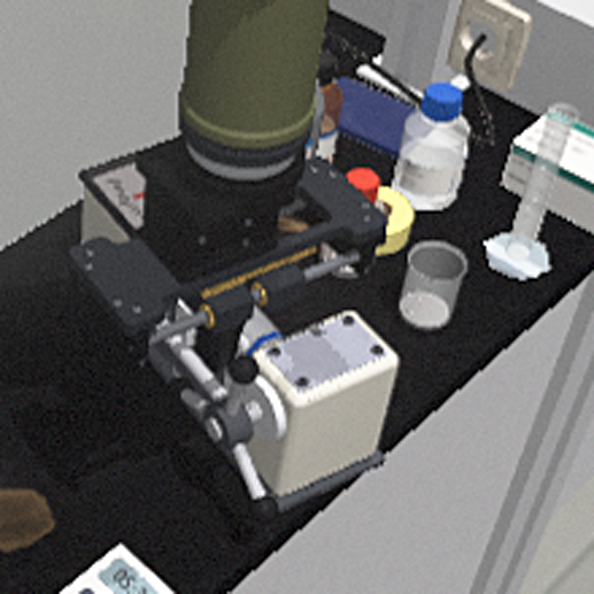

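Emit:
arm_command --series '[[[-5,0,2],0],[[-11,0,2],0],[[-17,0,3],0],[[-23,0,4],0],[[-29,0,5],0]]'

```text
time_s: 12.35
tool_pos: [0.521, -0.2786, 0.1307]
tool_rot: [180.0, -0.2, 60.0]
force: [4.9, 5.9, -0.4]
grip_width: 0.0005
grasp_force: 3.0
```

```bash
python3 mp.py
```

```text
t 12.35 mod [ -75.4 -113.8  130.7] w 1.8 h 37.7 yaw 59.99 F [ 4.9  5.9 -0.4]
```

Emit:
arm_command --series '[[[-5,0,2],0],[[-10,0,5],0],[[-14,0,8],0],[[-18,0,12],0],[[-21,0,16],0]]'

```text
time_s: 12.85
tool_pos: [0.5106, -0.2966, 0.1149]
tool_rot: [180.0, -0.2, 60.0]
force: [2.9, 6.7, 3.1]
grip_width: 0.0009
grasp_force: 3.2
```

```bash
python3 mp.py
```

```text
t 12.85 mod [ -75.3 -134.5  114.9] w 22.5 h 21.9 yaw 60.0 F [2.9 6.7 3.1]
```

Emit:
arm_command --series '[[[-2,0,5],0],[[-4,0,10],0],[[-6,0,16],0],[[-9,0,20],0],[[-13,0,25],0]]'

```text
time_s: 13.35
tool_pos: [0.5046, -0.3089, 0.0911]
tool_rot: [179.9, -0.2, 60.0]
force: [1.7, 4.1, 10.7]
grip_width: 0.0005
grasp_force: 4.7
```

```bash
python3 mp.py; python3 - <<'E'
from h import *
p,d,K,T,c=cam('scene'); cv2.imwrite('pics/s5.png',cv2.resize(p[100:320,270:490],None,fx=2.7,fy=2.7,interpolation=cv2.INTER_CUBIC))
E
```

```text
t 13.35 mod [ -74.4 -148.2   91.1] w 36.2 h -1.9 yaw 60.0 F [ 1.7  4.1 10.7]
```

View pics/s5.png

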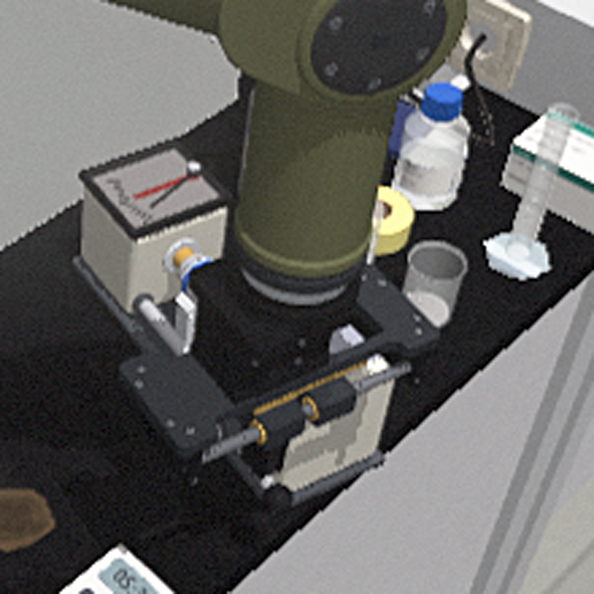

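Emit:
arm_command --series '[[[0,0,-42],0],[[0,0,-86],0],[[40,0,-86],0],[[82,0,-86],0],[[82,0,-86],0]]'

```text
time_s: 13.9
tool_pos: [0.5472, -0.2325, 0.1752]
tool_rot: [-180.0, -0.2, 60.4]
force: [0.7, 0.9, -1.1]
grip_width: 0.0006
grasp_force: 0.0
```

```bash
python3 mp.py; python3 - <<'E'
from h import *
f=np.load('scene0.npz'); 
def g(a,K,T):
    P=[tomod(onplane(u,v,.1,K,T))*1000 for u,v in a]; an=[np.degrees(np.arctan2(q[1]-P[0][1],-(q[0]-P[0][0]))) for q in P[1:]]
    print([x.round(1) for x in P],'deg needle,red',np.round(an,1),'short by mm',round(np.radians(an[1]-an[0])*56,1))
c=lambda u,v:(u/2.7+270,v/2.7+100)
g([c(193,168),c(150,207),c(135,197)],f['K'],f['T'])
p,d,K,T,cc=cam('wrist'); cv2.imwrite('pics/w6.png',p)
E
```

```text
t 13.9 mod [-75.8 -60.8 175.2] w -51.2 h 82.2 yaw 60.45 F [ 0.7  0.9 -1.1]
[array([ 39.1, 112.5, 100. ]), array([-15.5,  88.7, 100. ]), array([-19.6, 104.3, 100. ])] deg needle,red [-23.6  -7.9] short by mm 15.3
```

View pics/w6.png

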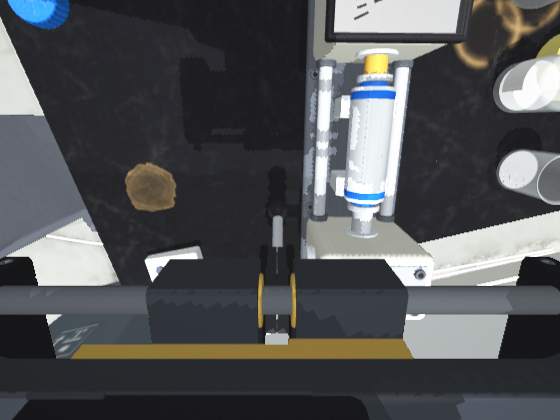

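Emit:
arm_command --series '[[[0,0,10],0],[[0,0,25],0],[[0,0,36],0],[[0,0,42],0],[[0,0,42],0]]'

```text
time_s: 14.45
tool_pos: [0.5424, -0.2389, 0.132]
tool_rot: [-179.9, 0.1, 59.8]
force: [-0.5, 0.3, 1.0]
grip_width: 0.0004
grasp_force: 0.0
```

```bash
python3 mp.py
```

```text
t 14.45 mod [-76.7 -68.7 132. ] w -43.3 h 39.0 yaw 59.85 F [-0.5  0.3  1. ]
```

Emit:
arm_command --series '[[[-9,0,0],0],[[-17,0,0],0],[[-25,0,0],0],[[-32,0,0],0],[[-37,0,0],0]]'

```text
time_s: 14.95
tool_pos: [0.5269, -0.2698, 0.1351]
tool_rot: [179.9, -0.2, 60.0]
force: [2.1, 4.3, 2.4]
grip_width: 0.0002
grasp_force: 2.7
```

```bash
python3 mp.py
```

```text
t 14.95 mod [ -74.7 -103.1  135.1] w -8.9 h 42.1 yaw 59.99 F [2.1 4.3 2.4]
```

Emit:
arm_command --series '[[[10,0,0],0],[[25,0,-20],0],[[60,0,-50],0],[[100,20,-85],0],[[100,40,-85],0]]'

```text
time_s: 15.45
tool_pos: [0.6152, -0.1983, 0.2226]
tool_rot: [179.7, -0.3, 60.4]
force: [0.0, 0.6, 0.1]
grip_width: 0.0004
grasp_force: 0.0
```

```bash
python3 mp.py; python3 - <<'E'
from h import *
p,d,K,T,c=cam('wrist'); np.savez('w7.npz',p=p,K=K,T=T)
M,reg,red,hsv=gauge(p,K,T)
q=M[red]; print(len(q))
piv=np.array([36.8,110.])
r=np.hypot(M[...,0]-piv[0],M[...,1]-piv[1]); a=np.degrees(np.arctan2(M[...,1]-piv[1],piv[0]-M[...,0]))
for lo,hi in((15,25),(25,35),(35,45),(45,51)):
    b=reg&(r>lo)&(r<hi)&(abs(a)<40); dk=b&(p.max(-1)<90)
    print(lo,'red',np.median(a[b&red]) if (b&red).any() else None,'dark',np.median(a[dk]) if dk.any() else None,dk.sum())
ys,xs=np.where(reg); print(xs.min(),xs.max(),ys.min(),ys.max())
y0,x0=max(ys.min()-5,0),max(xs.min()-5,0)
cv2.imwrite('pics/g7.png',cv2.resize(p[y0:ys.max()+60,x0:xs.max()+5],None,fx=3,fy=3)[:600,:800]); print(x0,y0)
E
```

```text
t 15.45 mod [-34.1   2.9 222.6] w -114.9 h 129.6 yaw 60.44 F [0.  0.6 0.1]
253
15 red -0.04012166960151262 dark -7.044572964207603 26
25 red -1.5313599538506562 dark -6.830798211190625 24
35 red -1.4530021697881408 dark -6.620057308501414 24
45 red -2.073678138174661 dark -6.651184585159593 15
270 370 34 133
265 29
```

Emit:
arm_command --series '[[[0,-20,0],0],[[-40,-40,30],0],[[-75,-40,60],0],[[-84,-40,85],0],[[-84,-40,85],0]]'

```text
time_s: 16.0
tool_pos: [0.5292, -0.2579, 0.1307]
tool_rot: [-179.7, 0.1, 59.7]
force: [0.2, -0.1, -0.1]
grip_width: 0.0005
grasp_force: 0.0
```

```bash
python3 mp.py
```

```text
t 16.0 mod [-78.7 -91.7 130.7] w -20.3 h 37.7 yaw 59.66 F [ 0.2 -0.1 -0.1]
```

Emit:
arm_command --series '[[[-8,0,0],0],[[-14,0,0],0],[[-19,0,0],0],[[-23,0,0],0],[[-24,0,0],0]]'

```text
time_s: 16.5
tool_pos: [0.5238, -0.2752, 0.1345]
tool_rot: [179.9, -0.3, 60.1]
force: [4.7, 5.5, -0.3]
grip_width: 0.0004
grasp_force: 3.1
```

```bash
python3 mp.py
```

```text
t 16.5 mod [ -74.7 -109.4  134.5] w -2.6 h 41.5 yaw 60.07 F [ 4.7  5.5 -0.3]
```

Emit:
arm_command --series '[[[10,0,0],0],[[25,0,-20],0],[[60,0,-50],0],[[109,20,-85],0],[[109,40,-85],0]]'

```text
time_s: 17.0
tool_pos: [0.6149, -0.1976, 0.2224]
tool_rot: [179.8, -0.3, 60.4]
force: [1.7, -0.2, 0.4]
grip_width: 0.0004
grasp_force: 0.0
```

```bash
cat > g.py <<'E'
from h import *
p,d,K,T,c=cam('wrist')
M,reg,red,hsv=gauge(p,K,T)
piv=np.array([36.8,110.])
r=np.hypot(M[...,0]-piv[0],M[...,1]-piv[1]); a=np.degrees(np.arctan2(M[...,1]-piv[1],piv[0]-M[...,0]))
for lo,hi in((15,25),(25,35),(35,45),(45,51)):
    b=reg&(r>lo)&(r<hi)&(abs(a)<15); dk=b&(p.max(-1)<90)
    print(lo,'red',np.median(a[b&red]) if (b&red).any() else None,'dark',np.median(a[dk]) if dk.any() else None,dk.sum(),(b&red).sum())
ys,xs=np.where(reg); g=p[max(ys.min()-5,0):ys.max()+160,max(xs.min()-40,0):xs.max()+30]
cv2.imwrite('pics/g.png',cv2.resize(g,None,fx=3,fy=3,interpolation=cv2.INTER_CUBIC)[:600,:800])
E
python3 mp.py; python3 g.py
```

```text
t 17.0 mod [-34.6   3.5 222.4] w -115.5 h 129.4 yaw 60.41 F [ 1.7 -0.2  0.4]
15 red 0.8918123051213704 dark -4.56740022640002 24 21
25 red -0.8243551841146481 dark -4.501282787816095 24 29
35 red -0.7691984233110497 dark -4.315640601091498 24 36
45 red -1.1648744137820262 dark -3.9407424221655303 14 28
```

View pics/g.png

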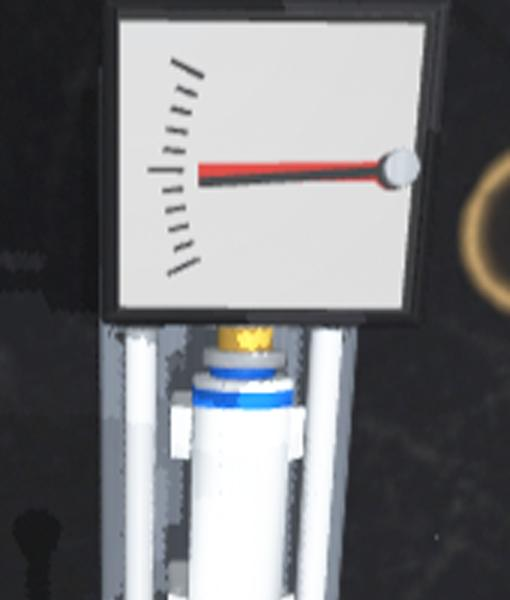

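Emit:
arm_command --series '[[[0,-20,0],0],[[-40,-40,30],0],[[-80,-40,60],0],[[-94,-40,85],0],[[-94,-40,85],0]]'

```text
time_s: 17.55
tool_pos: [0.5239, -0.2669, 0.1308]
tool_rot: [-179.7, 0.2, 59.6]
force: [0.5, -0.4, -0.0]
grip_width: 0.0007
grasp_force: 0.0
```

Emit:
arm_command --series '[[[-8,0,0],0],[[-13,0,0],0],[[-17,0,0],0],[[-20,0,0],0],[[-20,0,0],0]]'

```text
time_s: 18.05
tool_pos: [0.5219, -0.278, 0.1344]
tool_rot: [179.9, -0.3, 60.2]
force: [2.7, 6.4, -1.1]
grip_width: 0.0006
grasp_force: 2.9
```

```bash
python3 mp.py
```

```text
t 18.05 mod [ -74.9 -112.8  134.4] w 0.8 h 41.4 yaw 60.16 F [ 2.7  6.4 -1.1]
```

Emit:
arm_command --series '[[[10,0,0],0],[[25,0,-20],0],[[60,0,-50],0],[[108,20,-85],0],[[114,40,-85],0]]'

```text
time_s: 18.55
tool_pos: [0.6151, -0.1984, 0.2232]
tool_rot: [179.7, -0.3, 60.4]
force: [1.2, 0.3, 0.7]
grip_width: 0.0004
grasp_force: 0.0
```

```bash
python3 mp.py; python3 g.py
```

```text
t 18.55 mod [-34.1   2.8 223.2] w -114.8 h 130.2 yaw 60.35 F [1.2 0.3 0.7]
15 red -2.4614822070570654 dark -3.0641832021087754 25 24
25 red 0.802326389881879 dark -2.7727330048200503 24 14
35 red -0.0783809118760048 dark -2.2011502423596347 24 24
45 red -0.12227872776223889 dark -2.3611813223990463 14 14
```

View pics/g.png

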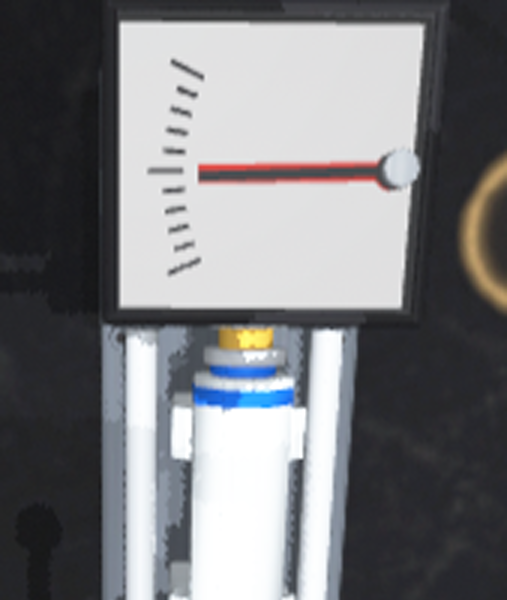

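The black needle now lies centred on the red hand, with red showing on both sides. The cartridge sits straight in the cradle and the tool is clear, so I am handing in.

```bash
python3 -c "
from h import *
print(env.sign_off())"
```

```text
the job is handed in; nothing more can be done
None
```

The cartridge is clamped straight in the cradle with the black needle centred on the red set hand, the timer, cap and spanner were left alone, and the job was handed in at about 19 s; no verdict was returned.

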